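# Pin the pencil bin into its stand

### The job

Stand the blue pencil bin between the two cheeks of its wooden stand so that all the holes line up, then draw the red-handled wooden pin out from under the shelf riser and push it through both cheeks and both ends of the bin, from whichever side you like, until its red handle is up against the cheek. Let go and leave it like that, without disturbing the tumbler of dowels, the pencil caddy, the yellow sharpener or the craft punch.

Things in the scene. Friction and masses are not known exactly. Their poses are not given: they have to be found in the camera images.
- bin_center (a point): Centre (half-way up) of the loose blue bin: open box 56 mm along x, 80 along y, 78 tall, about 130 g, upright, same when turned half round. Each end wall (facing +-y, 6 mm thick) has a round 22 mm hole on its middle line, 58 mm above the underside (19 above this point); nothing lies between the holes. Grip it across the plain 56 mm sides. It starts on the side away from the stand.
- stand_axis (a point): Point midway between the two cheek holes of the fixed wooden stand, 68 mm above the work surface; y axis along the line of the holes. Two plywood cheeks, 10 mm thick, 60 wide (x), tops 86 mm up, outer faces at y = +-54, inner at +-44, each with a round 22 mm hole on this line. The stand lies to the robot's left or right (y about +-0.26), the bin on the other side.
- stand: The same stand, origin at the centre of its underside. Base plate 84 (x) by 108 (y) mm, 10 thick. The bin stands on the base between the cheeks, its y along the stand's y, either way round, between two round bars along y that rise 6 mm above the base, 61 mm apart in x; its holes then line up with the cheeks' holes. Between stand and bin lie only the pin and one low bystander, near the robot.
- pin_handle (a point): Centre of the red handle of the loose wooden pin (40 g), 7 mm up as it lies flat. Handle 46 mm along x, 32 along y, 14 thick, too wide for the holes. From its front face (23 mm from here) a round shaft, 14 mm diameter, rounded tip, runs 130 mm along -x (tip 153 mm from here). At first the handle is under the riser, out of reach from above; 80 to 105 mm of shaft sticks out in front.
- pin_mid (a point): Point on the pin's shaft axis, 54 mm from the handle's front face (77 mm from the handle's centre, towards the tip), axes as for pin_handle. With the pin fully home it lies at the middle of the stand's hole line, within the play of the holes.
- riser: Fixed aluminium shelf riser at the far side, origin at the centre of its footprint: a top 140 mm (x) by 170 mm (y), 72 to 80 mm up, on two 8 mm side panels (at y = +-81 mm), open at the front (x = -70 mm, towards the robot) and back; a grey ceramic dish, fixed, on top of it reaches up to 106 mm.
- tumbler: Glass tumbler 72 mm across and 110 mm tall with wooden dowels reaching up to 190 mm; origin at the centre of its underside. To be left alone.
- caddy: White round pencil caddy on a black turntable foot, 94 mm across, with coloured pencils up to 185 mm tall; origin at the centre of its underside. To be left alone.
- sharpener: Yellow plastic sharpener box 62 x 46 x 40 mm tall; origin at the centre of its underside. To be left alone.
- punch: Aluminium craft punch with black spring lever, 100 x 50 x 52 mm tall; origin at the centre of its underside. To be left alone.

How it is judged:
By the outcome, as a careful person would: the job done as asked, in the order asked, and still so for the second after the job is handed in, with the robot touching nothing.
It also fails if it takes over 72 s, if anything falls off the work surface, if the arm or the gripper's body presses on something with over 40 N, if the wrist force passes 120 N, or if a joint passes its speed limit or range.

### The arm

A 6-joint arm with a two-finger parallel gripper is mounted at the origin on the work surface. World frame = base frame: x ahead of the robot, y to its left, z up, the work surface at z = 0. Lengths are in m, angles in rad, forces in N, time in s.
With the tool pointing down it reaches from about 0.425 to 0.925 m from the base axis. Payload 12.5 kg.
Tool frame: the origin (TCP) lies on the centre line of the jaws, within the pads' length; the fingertips stand bot.tcp_to_tips ahead of it and the grasp point (between the pads) lies 6 mm ahead of it (bot.tcp_to_tips is the distance from the TCP to the fingertips, in m); x points along the fingers, y is the direction in which the jaws open and shut, and the axes are right-handed (so a half turn about x gives the same grasp; the last joint's range is limited). The gripper opens to 85 mm and grips with 20 to 120 N. Pads are 22 mm wide; open, the fingers measure 114 mm over their backs; the gripper's body (76 mm by 85 mm) begins 54 mm behind the grasp point. The pads swing forward as they close: fully open they stand 13 mm farther back than shut.
Start: joints at [1.096, 0.491, 1.559, -0, 1.092, -0.106], TCP at [0.225, 0.583, 0.256] pointing down, gripper open.
Joint ranges: [-3.1, 3.1], [-0.84, 2.19], [0.05, 2.79], [-1.13, 4.28], [0.06, 2.93], [-2.69, 2.69]. Speed limits (rad/s): [2.22, 2.22, 2.79, 3.14, 3.14, 3.14].

### API

Orientations are given as a 3x3 rotation matrix whose columns are the frame's x, y, z axes.
In Python, from bench import bot, optics, order gives the robot as it stands.
- The arm moves only by the tool carry_out, never from a script. Its argument "plan" is a list that holds one entry, the list of rows, each a list of 7 numbers: the shift along the world's x, y, z in mm, then the turn, a rotation vector about the world's x, y, z in rad, then the closure in counts, from 0 (fully open) to 255 (shut). A call has 1 to 20 rows; each row is the pose to reach, as a shift and turn from the pose commanded when the call began; what a row does not reach only later rows make up. A row lasts 1/8 s, in which the tool goes at most 62.5 mm and 10.7 degrees, less where a joint would pass 70% of its speed; a pose out of reach is approached as far as the arm can. A call with a gripper value outside its range is refused whole. The fingers move at their own pace and stop on an object; "grip_force" is the grip in N (left out, the last holds). Time passes only in rows, so rows that repeat a pose let the fingers close. It gives the time, the measured TCP pose, the force and the opening at its end, in the units of the state.
- bot.observe(): the state, without advancing time (a new reading comes with each control period).
- optics.camera(name): name is "side" or "top"; returns the picture (480x640x3 uint8, red, green, blue); there is no depth.
- optics.camera_info(name): a dict with "fov_y" (degrees; the focal length in pixels is half the picture's height over the tangent of half this angle, whatever the lens; pixels are square), "cx", "cy" (the principal point, pixels), "R" (3x3) and "t" (3): a world point X has camera coordinates R X + t. Camera axes: x right, y down, z forward; pixel columns grow to the right and rows downward; lengths in m; the calibration is good to about 2 mm. A picture is of the moment at which its call begins. camera_info takes no time and is no camera call.
- order.sign_off(): hands the job in, once; it reports no verdict.
Trained networks look in the newest picture that a camera, given by its name, has taken for a name from the list of things; names that differ only in an ending like _2 or _b are one class to them, and where a whole thing is asked for, a point or a joint stands for the part that bears it (a point fixed in the world has none). Each returns a list of dicts, best first, with "score" (0 to 1); they miss things now and then, are a little off and sometimes report something else, mostly with a low value. They report only what shows in the picture. A call takes as long as a camera call.
- optics.cut_out(name, camera): "mask" (480x640 bool, what is visible of it) and "centre" ([column, row] in pixels, amid what is visible of it).
- optics.tip_of(name, camera): "centre" ([column, row] in pixels: a listed point, or the origin of a listed thing).
The state is a dict: "clock": time; "joint_positions": joint angles; "joint_velocities": joint speeds; "tau": joint torques, N m; "tcp_pos": TCP position; "tool_rot": TCP orientation; "ft_force": force on the tool from outside, world axes, zero at the start; "moment": the same for the moment, N m; "gripper_width": finger opening in m.
Only numpy, scipy, OpenCV 4.12 (cv2) and the standard library are available. Lean on these libraries where they do the work, as an engineer would, in place of code of your own. Each camera call takes 0.05 s, during which the arm holds its last target.

## Working session

There is one attempt and no reset: what is moved stays moved. The work goes in short steps, Python scripts to look and compute and a tool call to move; the robot and the scene stay as the last step left them, time stands still between calls to the robot, and variables do not carry over. Pictures are saved under pics/ and viewed, and the job is handed in when it is done.

Besides the shell and the picture viewer there is one more tool, called after "Emit:" as name([rows], argument=value, ...), one row to a line, values as JSON. carry_out: Moves the arm, as the interface text tells. Its arguments: {"type":"object","properties":{"plan":{"type":"array"},"grip_force":{"type":"number"}},"required":["plan"]}

```bash
ls; mkdir -p pics; python3 - <<'E'
from bench import bot, optics, order
import cv2
s=bot.observe()
print(s['clock'],s['tcp_pos'],s['tool_rot'],s['gripper_width'],bot.tcp_to_tips)
for c in('side','top'):
    im=optics.camera(c); cv2.imwrite(f'pics/{c}0.png',im[:,:,::-1])
    print(c,optics.camera_info(c))
    for n in('bin_center','stand_axis','stand','pin_handle','pin_mid','riser','tumbler','caddy','sharpener','punch'):
        print(n,[(round(d['score'],2),[round(float(v),1) for v in d['centre']]) for d in optics.tip_of(n,c)][:3])
E
```

```text
pics
0.0 [0.22519875 0.58279949 0.25571958] [[-5.17464536e-04  3.60499506e-01  9.32759261e-01]
 [-9.81801849e-04  9.32758753e-01 -3.60499854e-01]
 [-9.99999384e-01 -1.10233066e-03 -1.28730494e-04]] 0.08560838938414152 0.025
side {'fov_y': 57.33779886026497, 'cx': 311.30686657337816, 'cy': 244.2275311621841, 'R': array([[ 0.84364674, -0.53656667, -0.01887828],
       [-0.264573  , -0.38487917, -0.88423365],
       [ 0.46718445,  0.75097552, -0.46666311]]), 't': array([-0.45667605,  0.26708084,  0.62607246])}
bin_center [(0.69, [241.6, 245.5])]
stand_axis [(0.91, [378.6, 358.5])]
stand [(0.79, [376.6, 389.5]), (0.32, [394.2, 268.3])]
pin_handle [(0.79, [384.6, 267.0])]
pin_mid [(0.56, [363.4, 280.5])]
riser [(0.72, [393.7, 267.8])]
tumbler [(0.81, [497.2, 350.7])]
caddy [(0.81, [314.6, 227.5])]
sharpener []
punch [(0.9, [184.5, 244.1]), (0.28, [363.2, 279.6])]
top {'fov_y': 42.47246725394775, 'cx': 318.3742528103836, 'cy': 238.1791810704186, 'R': array([[ 0.02415269, -0.99969379,  0.0053824 ],
       [-0.99113923, -0.02464874, -0.13052001],
       [ 0.13061271, -0.0021823 , -0.99143107]]), 't': array([0.03214531, 0.60338424, 1.32684591])}
bin_center [(0.93, [223.4, 280.5])]
stand_axis [(0.79, [451.7, 282.5])]
stand [(0.83, [443.9, 284.4])]
pin_handle [(0.54, [333.3, 170.9])]
pin_mid [(0.73, [336.8, 210.9])]
riser [(0.75, [332.8, 172.5]), (0.65, [453.0, 281.9])]
tumbler [(0.85, [461.3, 188.6])]
caddy [(0.68, [212.1, 175.5])]
sharpener [(0.73, [325.0, 322.8])]
punch [(0.63, [159.3, 320.2])]
```

View pics/side0.png

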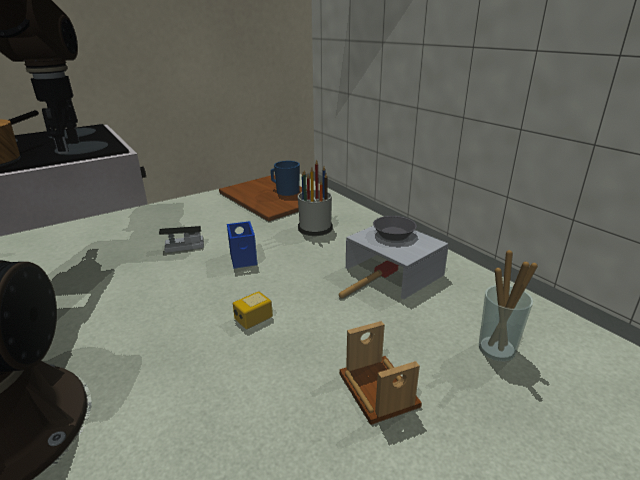

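View pics/top0.png

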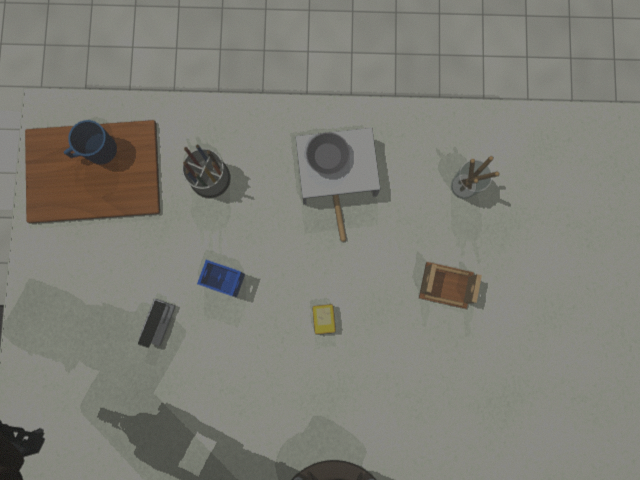

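```bash
cat > h.py <<'E'
from bench import bot, optics, order
import numpy as np, cv2
def cam(c):
    i=optics.camera_info(c); f=240/np.tan(np.radians(i['fov_y']/2))
    return np.array([[f,0,i['cx']],[0,f,i['cy']],[0,0,1]]),i['R'],i['t']
C={c:cam(c) for c in('side','top')}
def proj(X,c):
    K,R,t=C[c]; p=K@(R@np.array(X,float)+t); return p[:2]/p[2]
def onz(px,z,c):
    K,R,t=C[c]; d=R.T@np.linalg.inv(K)@[px[0],px[1],1]; o=-R.T@t
    return o+d*(z-o[2])/d[2]
def tri(ps,pt):
    P={c:C[c][0]@np.c_[C[c][1],C[c][2]] for c in C}
    X=cv2.triangulatePoints(P['side'],P['top'],np.array(ps,float),np.array(pt,float))[:,0]
    return X[:3]/X[3]
def yaw_mask(m,z,c='top'):
    cn=max(cv2.findContours(m.astype(np.uint8),0,2)[0],key=cv2.contourArea)[:,0]
    w=np.array([onz(p,z,c)[:2] for p in cn],np.float32)
    return cv2.minAreaRect(w)
E
python3 - <<'E'
from h import *
np.set_printoptions(precision=4,suppress=True)
Z=dict(bin_center=(.039,(241.6,245.5),(223.4,280.5)),stand_axis=(.068,(378.6,358.5),(451.7,282.5)),stand=(0,(376.6,389.5),(443.9,284.4)),pin_handle=(.007,(384.6,267),(333.3,170.9)),pin_mid=(.007,(363.4,280.5),(336.8,210.9)),riser=(0,(393.7,267.8),(332.8,172.5)),tumbler=(0,(497.2,350.7),(461.3,188.6)),caddy=(0,(314.6,227.5),(212.1,175.5)),punch=(0,(184.5,244.1),(159.3,320.2)))
for n,(z,s,t) in Z.items(): print(n,'side',onz(s,z,'side')[:2],'top',onz(t,z,'top')[:2],'tri',tri(s,t))
print('sharp',onz((325,322.8),0,'top'))
E
```

```text
bin_center side [0.5062 0.2486] top [0.5038 0.2527] tri [0.5051 0.2525 0.0373]
stand_axis side [ 0.504  -0.2454] top [ 0.5098 -0.2416] tri [ 0.5094 -0.2422  0.0632]
stand side [ 0.5079 -0.2416] top [ 0.5095 -0.2389] tri [ 0.5097 -0.2395 -0.0028]
pin_handle side [0.7543 0.0253] top [0.7635 0.0163] tri [0.7592 0.0188 0.0103]
pin_mid side [0.6794 0.0077] top [0.6704 0.0064] tri [0.6718 0.0052 0.0102]
riser side [0.7772 0.0196] top [0.7614 0.0172] tri [0.7631 0.0151 0.0056]
tumbler side [ 0.7368 -0.2879] top [ 0.731  -0.2796] tri [ 0.7344 -0.283  -0.0041]
caddy side [0.7437 0.3015] top [0.7472 0.2953] tri [0.7448 0.2958 0.0026]
punch side [0.4155 0.4092] top [0.414  0.3977] tri [0.4134 0.3963 0.0063]
sharp [0.4171 0.0274 0.    ]
```

Side picture: bin at (241,245), stand at (380,370), pin shaft at (365,282) entering the riser, tumbler at (500,320). Top picture: bin (222,278), stand (449,285), pin (340,215), sharpener (324,319). I'll fit poses to the masks in both views.

```bash
cat >> h.py <<'E'
def box(x0,x1,y0,y1,z0,z1): return [(x,y,z) for x in(x0,x1) for y in(y0,y1) for z in(z0,z1)]
MM=1e-3
def cyl(x0,x1,r,zc):
    return [(x,r*np.cos(a),zc+r*np.sin(a)) for x in(x0,x1) for a in np.linspace(0,6.28,13)]
PARTS=dict(
 stand=[box(-42,42,-54,54,0,10),box(-30,30,44,54,10,86),box(-30,30,-54,-44,10,86)],
 bin_center=[box(-28,28,-40,40,-39,39)],
 pin_handle=[box(-23,23,-16,16,-7,7),cyl(-146,-23,7,0)+cyl(-153,-23,3,0)],
 riser=[box(-70,70,-85,85,72,80),box(-70,70,77,85,0,80),box(-70,70,-85,-77,0,80)])
def sil(name,x,y,yaw,z,c,S=4):
    m=np.zeros((480*S,640*S),np.uint8); cs,sn=np.cos(yaw),np.sin(yaw)
    for p in PARTS[name]:
        P=np.array(p)*MM; W=np.c_[x+cs*P[:,0]-sn*P[:,1],y+sn*P[:,0]+cs*P[:,1],z+P[:,2]]
        q=np.array([proj(w,c) for w in W])
        cv2.fillConvexPoly(m,cv2.convexHull(np.round((q+.5)*S).astype(np.int32)),1)
    return cv2.resize(m.astype(np.float32),(640,480),interpolation=cv2.INTER_AREA)
from scipy.optimize import minimize
def fit(name,masks,x0,z,only=None):
    def cost(p):
        t=0
        for c,m in masks.items():
            s=sil(name,p[0]/1000,p[1]/1000,p[2]/50,z,c)
            t+=np.abs(s-m).sum()/m.sum()
        return t
    best=None
    for yw in x0[2]:
        s0=np.array([x0[0]*1000,x0[1]*1000,yw*50])
        r=minimize(cost,s0,method='Nelder-Mead',options=dict(initial_simplex=[s0,s0+[6,0,0],s0+[0,6,0],s0+[0,0,6]],xatol=.05,fatol=1e-4,maxiter=150))
        if best is None or r.fun<best.fun: best=r
    return best.x[0],best.x[1],best.x[2]/50,best.fun
E
python3 - <<'E'
from h import *
import pickle
for c in C: optics.camera(c)
mk={}
for n in('stand','bin_center','pin_handle','riser','sharpener'):
  for c in C:
    r=optics.cut_out(n,c); print(n,c,[(round(d['score'],2),d['mask'].sum(),np.round(d['centre'],1)) for d in r][:3])
    if r: mk[n,c]=r[0]['mask']
pickle.dump(mk,open('mk.pkl','wb'))
for n,c in mk:
  pass
a=cv2.imread('pics/top0.png')
for k,(n,col) in enumerate(dict(stand=(0,0,255),bin_center=(0,255,0),pin_handle=(255,0,255),riser=(255,255,0),sharpener=(255,0,0)).items()):
  if (n,'top') in mk: a=a//1; cn=cv2.findContours(mk[n,'top'].astype(np.uint8),0,2)[0]; cv2.drawContours(a,cn,-1,col,1)
cv2.imwrite('pics/m0.png',cv2.resize(a[120:360,180:500],None,fx=2.5,fy=2.5))
for n,x0,z in(('stand',(.509,-.241,(-.6,-.3,0,.3,.6)),0),('bin_center',(.505,.2525,(-.6,-.3,0,.3,.6)),.039)):
  print(n,fit(n,{c:mk[n,c].astype(np.float32) for c in C},x0,z))
  for c in C: print(c,fit(n,{c:mk[n,c].astype(np.float32)},x0,z))
E
```

```text
stand side [(0.63, np.int64(4883), array([376.8, 376.3]))]
stand top [(0.56, np.int64(2089), array([450.3, 287.7])), (0.39, np.int64(291), array([341.5, 214.7]))]
bin_center side [(0.92, np.int64(1080), array([241.2, 248.6]))]
bin_center top [(0.56, np.int64(1050), array([224.2, 278.3]))]
pin_handle side [(0.87, np.int64(634), array([372.7, 273.5]))]
pin_handle top [(0.71, np.int64(277), array([342. , 218.5])), (0.58, np.int64(1138), array([221.8, 278.8]))]
riser side [(0.76, np.int64(4608), array([403. , 247.7]))]
riser top [(0.75, np.int64(5051), array([336.5, 162.4]))]
sharpener side [(0.66, np.int64(1011), array([255.5, 309.3]))]
sharpener top [(0.63, np.int64(649), array([325.1, 320.4]))]
stand (np.float64(508.62950364935506), np.float64(-242.46800023123444), np.float64(-0.20129052126541386), np.float64(0.08760695904493332))
side (np.float64(510.4754278206309), np.float64(-242.16342233491366), np.float64(-0.19887259127196366), np.float64(0.04506706818938255))
top (np.float64(508.1501918389615), np.float64(-242.15685351801488), np.float64(-0.20117196617911326), np.float64(0.026059119030833244))
bin_center (np.float64(508.2972516560885), np.float64(257.14630526805763), np.float64(-0.3299879533670033), np.float64(0.17112433910369873))
side (np.float64(507.82584963502734), np.float64(255.95834001018983), np.float64(-0.3232130476392506), np.float64(0.09317129850387573))
top (np.float64(508.3517446844993), np.float64(257.37372113625975), np.float64(-0.30981295724737085), np.float64(0.07261905074119568))
```

View pics/m0.png

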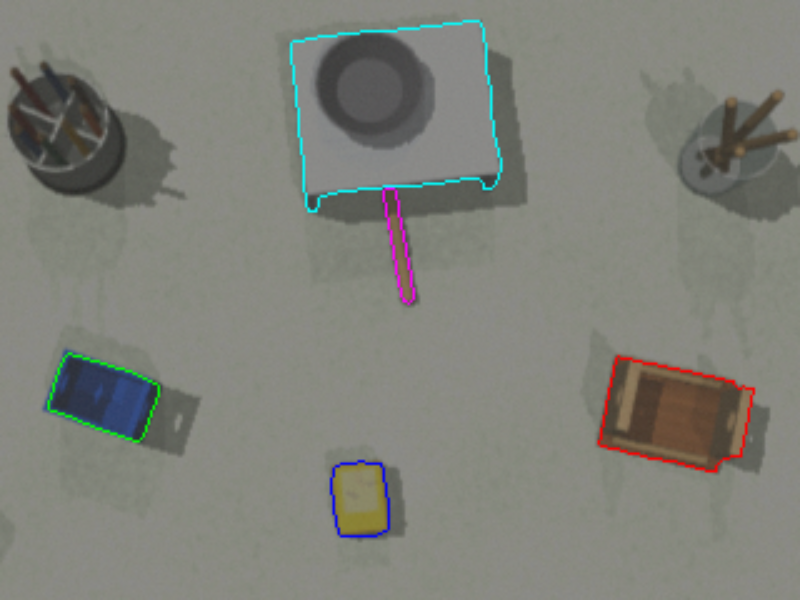

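```bash
python3 - <<'E'
from h import *
import pickle
mk=pickle.load(open('mk.pkl','rb'))
bm={}
for c,(x0,x1,y0,y1) in dict(top=(190,250,255,305),side=(220,265,215,275)).items():
  a=cv2.imread(f'pics/{c}0.png').astype(int); m=(a[:,:,0]>a[:,:,2]*1.35+8)&(a[:,:,0]>a[:,:,1]*1.3+4)
  w=np.zeros_like(m); w[y0:y1,x0:x1]=1; m=(m&w).astype(np.uint8)
  cn=max(cv2.findContours(m,0,2)[0],key=cv2.contourArea); q=np.zeros_like(m); cv2.fillPoly(q,[cv2.convexHull(cn)],1); bm[c]=q.astype(np.float32); print(c,q.sum())
x0=(.507,.257,(-.3,))
print(fit('bin_center',bm,x0,.039))
for c in C: print(c,fit('bin_center',{c:bm[c]},x0,.039))
# pin
m=mk['pin_handle','top']; ys,xs=np.nonzero(m)
W=np.array([onz((x,y),.007,'top')[:2] for x,y in zip(xs,ys)])
u,s,v=np.linalg.svd(W-W.mean(0)); d=v[0]*np.sign(v[0,0]); pr=(W-W.mean(0))@d
print('pin',W.mean(0),d,np.arctan2(d[1],d[0]),'tip',W.mean(0)+d*pr.min(),'far',W.mean(0)+d*pr.max())
ms=mk['pin_handle','side']
b=cv2.imread('pics/side0.png')[215:315,320:460]; cn=cv2.findContours(ms.astype(np.uint8),0,2)[0]
b2=cv2.resize(b,None,fx=5,fy=5); cv2.imwrite('pics/pin0.png',b2)
print('riser',fit('riser',{'top':mk['riser','top'].astype(np.float32)},(.775,.018,(0,.1,-.1)),0))
E
```

```text
top 1036
side 1161
(np.float64(509.02514681927295), np.float64(258.970841549497), np.float64(-0.3129760016575217), np.float64(0.1442691683769226))
side (np.float64(509.28415446923816), np.float64(257.0022603451554), np.float64(-0.3086829680569268), np.float64(0.031869079917669296))
top (np.float64(508.68195185168463), np.float64(260.47682030976847), np.float64(-0.30318496599790495), np.float64(0.1026785746216774))
pin [0.65530176 0.00097103] [0.98137322 0.19211091] 0.19331266685453088 tip [ 0.60172808 -0.0095164 ] far [0.70759461 0.01120774]
riser (np.float64(765.3884211772887), np.float64(9.876919552190762), np.float64(0.13061686588951874), np.float64(0.021777866408228874))
```

View pics/pin0.png

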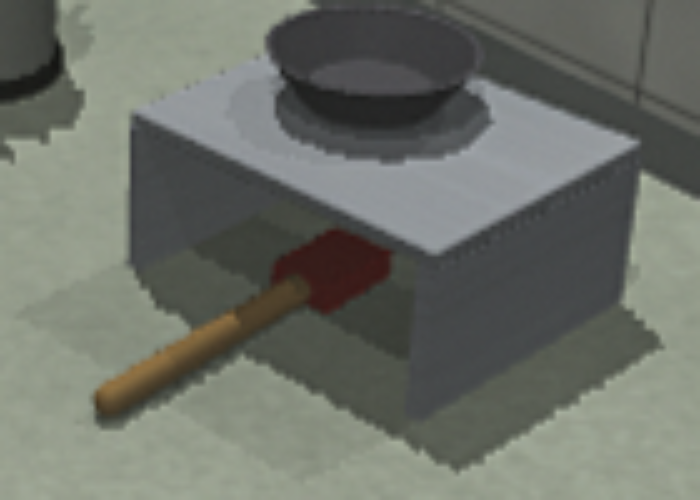

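Poses: bin ≈ (509, 257.5) with yaw −0.31, stand ≈ (509, −242) with yaw −0.20, pin tip ≈ (602, −9.5) with yaw 0.193. Next I move over the bin and grip it.

Emit:
carry_out([
  [[284,-325,0,0,0,-1.513,0],[284,-325,0,0,0,-1.513,0],[284,-325,0,0,0,-1.513,0],[284,-325,0,0,0,-1.513,0],[284,-325,0,0,0,-1.513,0],[284,-325,0,0,0,-1.513,0],[284,-325,0,0,0,-1.513,0],[284,-325,0,0,0,-1.513,0],[284,-325,0,0,0,-1.513,0],[284,-325,0,0,0,-1.513,0],[284,-325,-50,0,0,-1.513,0],[284,-325,-100,0,0,-1.513,0],[284,-325,-100,0,0,-1.513,0]],
], grip_force=30)

```text
clock: 3.32
tcp_pos: [0.5077, 0.2582, 0.1539]
tool_rot: [[-0.005, 0.953, -0.303], [-0.002, -0.303, -0.953], [-1.0, -0.005, 0.004]]
ft_force: [-0.1, -1.0, 0.9]
gripper_width: 0.0855
```

```bash
python3 - <<'E'
from h import *
for c in C:
  a=optics.camera(c)[:,:,::-1]; 
  cv2.imwrite(f'pics/{c}1.png',a)
a=cv2.imread('pics/side1.png')[100:320,130:380]; cv2.imwrite('pics/s1c.png',cv2.resize(a,None,fx=2.5,fy=2.5))
s=bot.observe(); print(s['tcp_pos'],np.arctan2(s['tool_rot'][1][1],s['tool_rot'][0][1]),proj(s['tcp_pos'],'side'))
E
```

```text
[0.50959164 0.25868123 0.15754178] -0.3086328079961623 [236.19632776 196.71566354]
```

View pics/s1c.png

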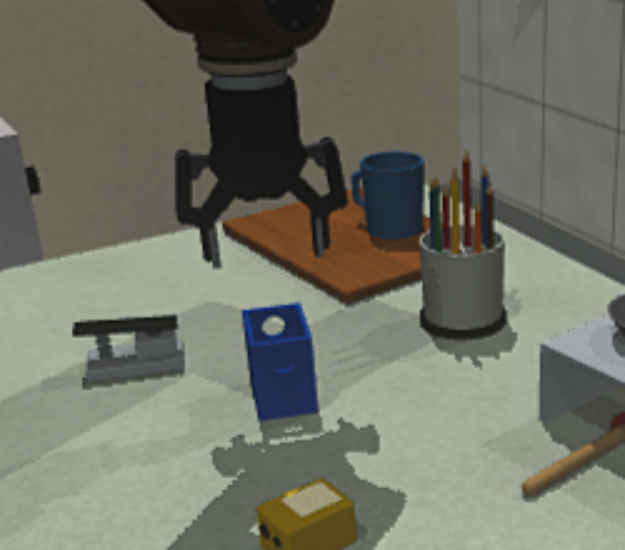

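The side view shows the open jaws centred above the bin (crop (280,360)). I descend and grip.

Emit:
carry_out([
  [[0,0,-40,0,0,0,0],[0,0,-75,0,0,0,0],[0,0,-92,0,0,0,0],[0,0,-92,0,0,0,0],[0,0,-92,0,0,0,255],[0,0,-92,0,0,0,255],[0,0,-92,0,0,0,255],[0,0,-92,0,0,0,255],[0,0,-92,0,0,0,255],[0,0,-92,0,0,0,255],[0,0,-52,0,0,0,255],[0,0,0,0,0,0,255],[0,0,55,0,0,0,255],[0,0,55,0,0,0,255]],
], grip_force=35)

```text
clock: 5.18
tcp_pos: [0.5105, 0.2585, 0.2161]
tool_rot: [[0.008, 0.952, -0.306], [0.003, -0.306, -0.952], [-1.0, 0.007, -0.005]]
ft_force: [0.2, 0.5, -2.3]
gripper_width: 0.0555
```

```bash
python3 - <<'E'
from h import *
a=optics.camera('side')[:,:,::-1]; cv2.imwrite('pics/s2c.png',cv2.resize(a[60:320,130:380],None,fx=2.2,fy=2.2))
for i in range(3):
  s=bot.observe(); print(s['tcp_pos'],np.arctan2(s['tool_rot'][1][1],s['tool_rot'][0][1]),s['gripper_width'],s['ft_force'])
E
```

```text
[0.50959837 0.25814471 0.21351786] -0.3109021574214895 0.05545184205170166 [ 0.24799956  0.49418135 -2.03236419]
[0.50959837 0.25814471 0.21351786] -0.3109021574214895 0.05545184205170166 [ 0.24799956  0.49418135 -2.03236419]
[0.50959837 0.25814471 0.21351786] -0.3109021574214895 0.05545184205170166 [ 0.24799956  0.49418135 -2.03236419]
```

View pics/s2c.png

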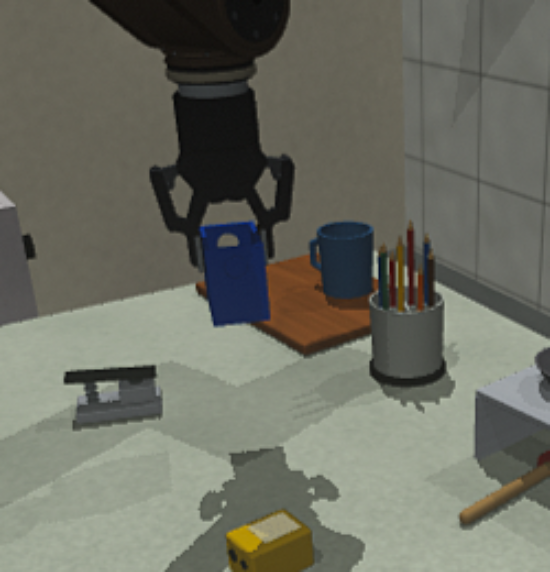

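The bin is held (width 55.5 mm). I carry it over to the stand.

Emit:
carry_out([
  [[0,-30,0,0,0,0.01,255],[0,-80,0,0,0,0.02,255],[0,-135,0,0,0,0.03,255],[0,-190,0,0,0,0.04,255],[0,-245,0,0,0,0.05,255],[0,-300,0,0,0,0.06,255],[0,-355,0,0,0,0.07,255],[0,-410,0,0,0,0.09,255],[0,-455,0,0,0,0.1,255],[0,-485,0,0,0,0.11,255],[0,-500,0,0,0,0.11,255],[0,-500,0,0,0,0.11,255],[0,-500,-20,0,0,0.11,255],[0,-500,-20,0,0,0.11,255],[0,-500,-20,0,0,0.11,255]],
])

```text
clock: 7.1
tcp_pos: [0.5095, -0.2413, 0.1918]
tool_rot: [[0.0, 0.98, -0.199], [-0.0, -0.199, -0.98], [-1.0, 0.0, -0.0]]
ft_force: [-0.2, 0.1, -1.0]
gripper_width: 0.0557
```

```bash
python3 - <<'E'
from h import *
a=optics.camera('side')[:,:,::-1]; cv2.imwrite('pics/side3.png',a); cv2.imwrite('pics/s3c.png',cv2.resize(a[180:440,270:500],None,fx=2.3,fy=2.3))
r=optics.cut_out('bin_center','side'); s=bot.observe(); print(s['tcp_pos'],np.arctan2(s['tool_rot'][1][1],s['tool_rot'][0][1]),s['gripper_width'])
t=s['tcp_pos']
print([(d['score'],d['mask'].sum()) for d in r])
# compare predicted outline
P=np.array(PARTS['bin_center'][0])*MM
for zc in (t[2]-.064+.039,):
  for yw in(-.2,):
    cs,sn=np.cos(yw),np.sin(yw)
    b=a.copy()
    for p in P:
      q=proj((.5092+cs*p[0]-sn*p[1],-.2422+sn*p[0]+cs*p[1],zc+p[2]),'side'); cv2.circle(b,tuple(np.round(q).astype(int)),1,(0,255,0),-1)
    for p in np.array(PARTS['stand']).reshape(-1,3)*MM:
      q=proj((.5095+cs*p[0]-sn*p[1],-.2422+sn*p[0]+cs*p[1],p[2]),'side'); cv2.circle(b,tuple(np.round(q).astype(int)),1,(0,255,255),-1)
    cv2.imwrite('pics/s3d.png',cv2.resize(b[180:440,270:500],None,fx=2.3,fy=2.3,interpolation=cv2.INTER_NEAREST))
E
```

```text
[ 0.5095691  -0.24162753  0.1919513 ] -0.20043395721127116 0.0553588728863214
[(0.68, np.int64(3716))]
```

View pics/s3d.png

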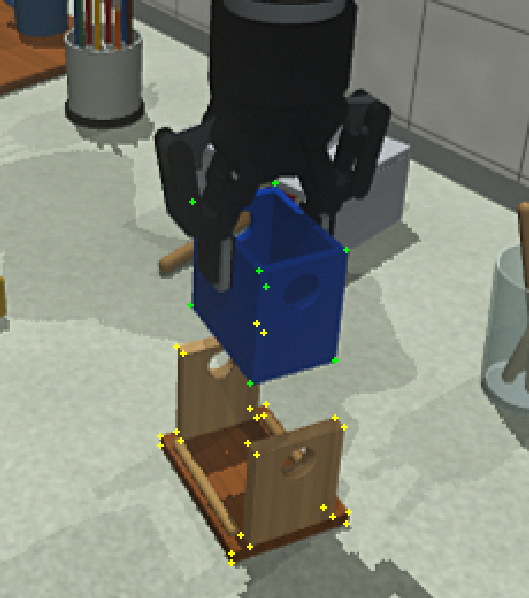

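Held bin and stand outlines agree to about 1 px (bin corner near crop (255,381), stand base corner near (231,555)). Lowering it.

Emit:
carry_out([
  [[0,-0.5,-25,0,0,0,255],[0,-0.5,-40,0,0,0,255],[0,-0.5,-55,0,0,0,255],[0,-0.5,-70,0,0,0,255],[0,-0.5,-80,0,0,0,255],[0,-0.5,-90,0,0,0,255],[0,-0.5,-98,0,0,0,255],[0,-0.5,-104,0,0,0,255],[0,-0.5,-108,0,0,0,255],[0,-0.5,-111,0,0,0,255],[0,-0.5,-113,0,0,0,255],[0,-0.5,-113,0,0,0,255]],
])

```text
clock: 8.7
tcp_pos: [0.5093, -0.2425, 0.0783]
tool_rot: [[0.0, 0.98, -0.2], [-0.0, -0.2, -0.98], [-1.0, 0.0, -0.0]]
ft_force: [0.2, 0.2, -2.0]
gripper_width: 0.0556
```

```bash
python3 - <<'E'
from h import *
a=optics.camera('side')[:,:,::-1]; cv2.imwrite('pics/s4c.png',cv2.resize(a[260:440,310:460],None,fx=3.3,fy=3.3))
s=bot.observe(); print(s['tcp_pos'],s['ft_force'],s['moment'],s['gripper_width'])
E
```

```text
[ 0.50933956 -0.24254054  0.0784169 ] [ 0.43059568  0.06174705 -1.85692176] [-0.06013998  0.01284263 -0.02225629] 0.05566544377550725
```

View pics/s4c.png

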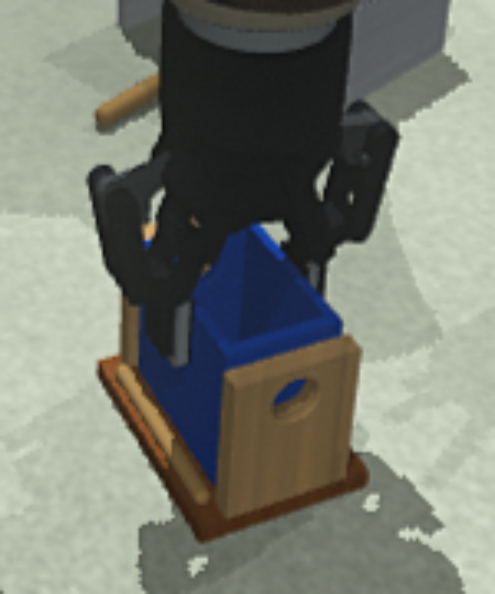

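The bin is between the cheeks and touching nothing. I lower it to contact in small steps.

Emit:
carry_out([
  [[0,0,-1,0,0,0,255],[0,0,-2,0,0,0,255],[0,0,-3,0,0,0,255],[0,0,-4,0,0,0,255],[0,0,-4,0,0,0,255]],
])

```text
clock: 9.38
tcp_pos: [0.5092, -0.2426, 0.0758]
tool_rot: [[0.001, 0.98, -0.2], [-0.001, -0.2, -0.98], [-1.0, 0.001, 0.0]]
ft_force: [-6.5, 2.1, 17.5]
gripper_width: 0.0557
```

Emit:
carry_out([
  [[0,0,2,0,0,0,255],[0,0,2,0,0,0,180],[0,0,2,0,0,0,0],[0,0,2,0,0,0,0],[0,0,2,0,0,0,0],[0,0,2,0,0,0,0]],
])

```text
clock: 10.12
tcp_pos: [0.5093, -0.2425, 0.0763]
tool_rot: [[0.0, 0.98, -0.2], [-0.0, -0.2, -0.98], [-1.0, 0.0, -0.0]]
ft_force: [-1.1, -1.0, 0.3]
gripper_width: 0.0856
```

```bash
python3 - <<'E'
from h import *
a=optics.camera('side')[:,:,::-1]; cv2.imwrite('pics/s5c.png',cv2.resize(a[280:430,320:440],None,fx=4,fy=4,interpolation=cv2.INTER_CUBIC))
s=bot.observe(); print(s['tcp_pos'],s['ft_force'],s['moment'],s['gripper_width'])
E
```

```text
[ 0.50930109 -0.24247751  0.07630669] [-0.04384421  0.05234334 -0.39480425] [-0.01989958  0.03328367  0.00330397] 0.08533572892487783
```

View pics/s5c.png

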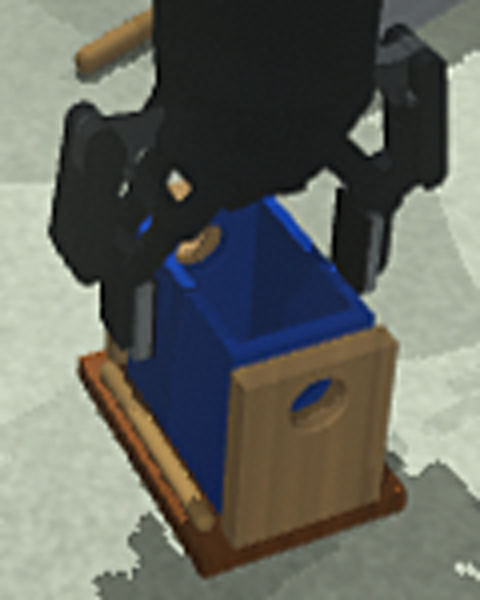

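Emit:
carry_out([
  [[0,0,40,0,0,0,0],[0,0,90,0,0,0,0],[50,60,140,0,0,0,0],[60,110,140,0,0,-0.18,0],[70,160,140,0,0,-0.36,0],[80,210,140,0,0,-0.54,0],[90,240,140,0,0,-0.72,0],[95,245,140,0,0,-0.9,0],[95,245,140,0,0,-1.08,0],[95,245,140,0,0,-1.178,0],[95,245,140,0,0,-1.178,0]],
])

```text
clock: 11.55
tcp_pos: [0.6043, 0.0025, 0.2163]
tool_rot: [[-0.0, 0.191, -0.982], [-0.0, -0.982, -0.191], [-1.0, 0.0, 0.0]]
ft_force: [-0.1, -0.5, -0.6]
gripper_width: 0.0855
```

```bash
python3 - <<'E'
from h import *
s=bot.observe(); print(s['clock'],s['tcp_pos'])
for c,w in dict(side=(320,440,280,430),top=(400,500,240,330)).items():
  a=optics.camera(c)[:,:,::-1].copy(); cv2.imwrite(f'pics/{c}6.png',a)
  x0,x1,y0,y1=w
  cv2.imwrite(f'pics/{c}6c.png',cv2.resize(a[y0:y1,x0:x1],None,fx=4,fy=4,interpolation=cv2.INTER_CUBIC))
  b=cv2.resize(a,None,fx=4,fy=4,interpolation=cv2.INTER_CUBIC)
  cs,sn=np.cos(-.2),np.sin(-.2)
  def P(p): return tuple(np.round((proj((.5095+(cs*p[0]-sn*p[1])/1e3,-.2422+(sn*p[0]+cs*p[1])/1e3,p[2]/1e3),c)+.5)*4-.5).astype(int))
  top=[P((x,y,88)) for x,y in((-28,-40),(28,-40),(28,40),(-28,40))]
  cv2.polylines(b,[np.array(top)],True,(0,255,0),1)
  top=[P((x,y,88)) for x,y in((-28+6,-40+6),(28-6,-40+6),(28-6,40-6),(-28+6,40-6))]
  for yy in(-54,54): cv2.polylines(b,[np.array([P((x,yy,z)) for x,z in((-30,10),(30,10),(30,86),(-30,86))])],True,(0,255,255),1)
  for yy,col in((-54,(0,255,255)),(-40,(0,255,0)),(40,(0,255,0)),): cv2.polylines(b,[np.array([P((11*np.cos(t),yy,68+11*np.sin(t))) for t in np.linspace(0,6.28,20)])],True,col,1)
  cv2.imwrite(f'pics/{c}6d.png',b[y0*4:y1*4,x0*4:x1*4])
E
python3 -c "
import cv2,numpy as np
a=cv2.imread('pics/side6c.png');b=cv2.imread('pics/side6d.png');s=np.hstack([a,b]);cv2.imwrite('pics/j6.png',cv2.resize(s,(800,500)))
a=cv2.imread('pics/top6c.png');b=cv2.imread('pics/top6d.png');s=np.hstack([a,b]);cv2.imwrite('pics/k6.png',s)"
```

```text
11.55 [0.60425619 0.00253937 0.21629672]
```

View pics/j6.png

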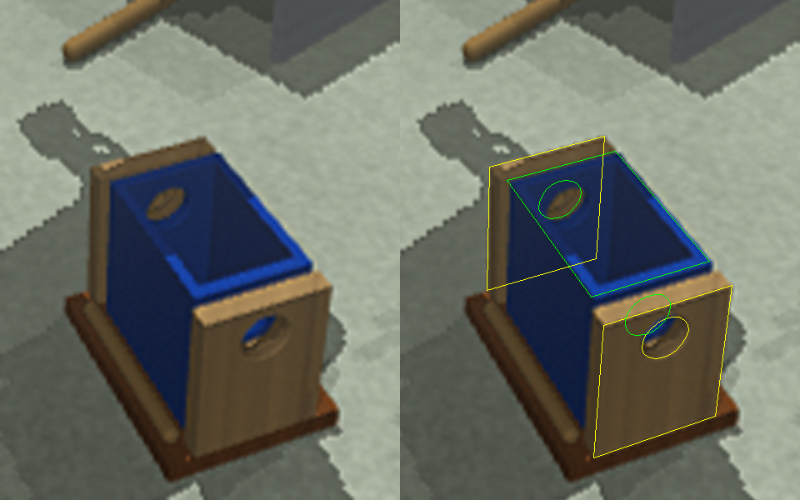

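View pics/k6.png

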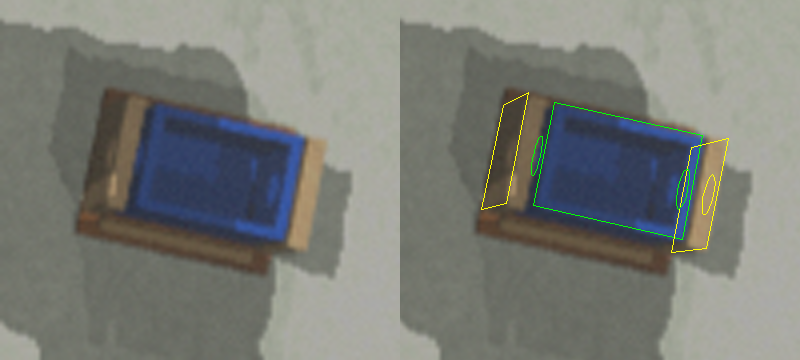

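The bin is seated: its rim matches the 88 mm outline in the side view (right crop, far corner near (620,153)), and the far hole lines up at (560,200). Before going down on the pin I check how far the tips reach.

```bash
python3 - <<'E'
from h import *
for d in(.01,.015,.02,.025,.03,.038):
  print(d,'open',proj((.467,-.234,.0763-d),'side'),'on bin',proj((.479,-.2365,.0784-d),'side'))
print('tip side',onz((340.6,296.6),.007,'side'))
E
```

```text
0.01 open [353.72291505 364.67833807] on bin [361.3728457  361.37164885]
0.015 open [353.63299908 367.27174304] on bin [361.25553967 363.96596697]
0.02 open [353.54373646 369.84630404] on bin [361.13908237 366.54151482]
0.025 open [353.45512007 372.40222572] on bin [361.02346462 369.09849538]
0.03 open [353.36714294 374.93970976] on bin [360.90867736 371.63710871]
0.038 open [353.227692   378.96182905] on bin [360.72672299 375.66117733]
tip side [ 0.60327238 -0.01403253  0.007     ]
```

Emit:
carry_out([
  [[34,-7,-40,0,0,0,150],[34,-7,-90,0,0,0,150],[34,-7,-130,0,0,0,150],[34,-7,-156,0,0,0,150],[34,-7,-156,0,0,0,150],[34,-7,-156,0,0,0,150]],
])

```text
clock: 12.4
tcp_pos: [0.6388, -0.0046, 0.0614]
tool_rot: [[0.001, 0.191, -0.982], [-0.0, -0.982, -0.191], [-1.0, 0.0, -0.001]]
ft_force: [0.4, -0.3, 0.4]
gripper_width: 0.0352
```

```bash
python3 - <<'E'
from h import *
s=bot.observe(); print(s['clock'],s['tcp_pos'],s['gripper_width'])
a=optics.camera('side')[:,:,::-1].copy(); b=cv2.resize(a[200:320,290:430],None,fx=5,fy=5,interpolation=cv2.INTER_CUBIC)
t=s['tcp_pos']; 
for d in(.02,.025,.03,.035):
  for w in(-1,1):
    j=s['tool_rot'][:,1]*w*s['gripper_width']/2
    p=proj((t[0]+j[0],t[1]+j[1],t[2]-d),'side'); q=((p-[290,200]+.5)*5).astype(int); cv2.circle(b,tuple(q),2,(0,255,0),-1)
cv2.imwrite('pics/s7.png',b)
E
```

```text
12.4 [ 0.63881499 -0.00461091  0.06141001] 0.03523869493969402
```

View pics/s7.png

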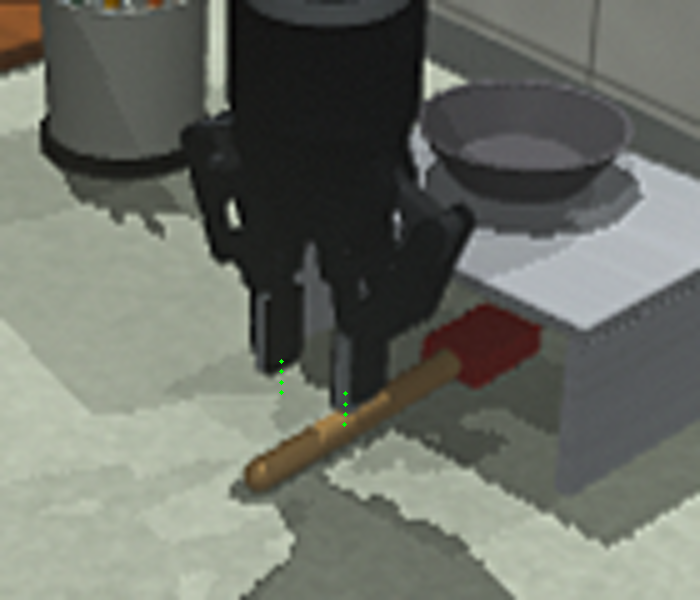

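The tips show about 24 mm below the TCP and the jaws straddle the shaft near crop (330,420). I descend and close.

Emit:
carry_out([
  [[0,0,-15,0,0,0,150],[0,0,-25,0,0,0,150],[0,0,-29,0,0,0,150],[0,0,-29,0,0,0,150],[0,0,-29,0,0,0,255],[0,0,-29,0,0,0,255],[0,0,-29,0,0,0,255],[0,0,-29,0,0,0,255]],
], grip_force=40)

```text
clock: 13.45
tcp_pos: [0.6385, -0.0045, 0.0317]
tool_rot: [[0.001, 0.191, -0.982], [-0.0, -0.982, -0.191], [-1.0, 0.0, -0.001]]
ft_force: [-0.6, -0.1, 4.7]
gripper_width: 0.0115
```

```bash
python3 - <<'E'
from h import *
s=bot.observe(); print(s['clock'],s['tcp_pos'],s['gripper_width'],s['ft_force'])
a=optics.camera('side')[:,:,::-1].copy(); b=cv2.resize(a[200:320,290:430],None,fx=5,fy=5,interpolation=cv2.INTER_CUBIC)
cv2.imwrite('pics/s8.png',b)
E
```

```text
13.45 [ 0.63847608 -0.00450234  0.03170488] 0.011499157713985237 [-0.55366645 -0.10999167  4.72494105]
```

View pics/s8.png

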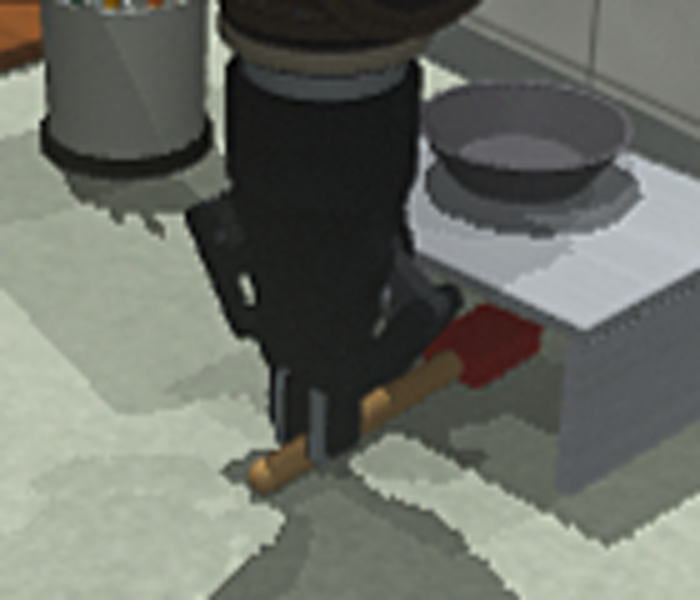

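The width of 11.5 mm (under 14) means the pads pinch the shaft above its middle. I reopen, go 6 mm lower and regrip.

Emit:
carry_out([
  [[0,0,0,0,0,0,150],[0,0,0,0,0,0,150],[0,0,-3,0,0,0,150],[0,0,-6,0,0,0,150],[0,0,-6,0,0,0,150],[0,0,-6,0,0,0,255],[0,0,-6,0,0,0,255],[0,0,-6,0,0,0,255],[0,0,-6,0,0,0,255]],
], grip_force=40)

```text
clock: 14.62
tcp_pos: [0.6384, -0.0045, 0.0255]
tool_rot: [[0.0, 0.191, -0.982], [-0.0, -0.982, -0.191], [-1.0, 0.0, -0.0]]
ft_force: [-0.0, 0.4, 2.2]
gripper_width: 0.0119
```

Emit:
carry_out([
  [[-5,-1,0,0,0,0,255],[-15,-3,0,0,0,0,255],[-30,-6,0,0,0,0,255],[-45,-9,0,0,0,0,255],[-60,-12,0,0,0,0,255],[-75,-14.7,0,0,0,0,255],[-90,-17.6,0,0,0,0,255],[-105,-20.5,0,0,0,0,255],[-118,-23,0,0,0,0,255],[-127.5,-25,0,0,0,0,255],[-127.5,-25,0,0,0,0,255],[-127.5,-25,0,0,0,0,255]],
])

```text
clock: 16.12
tcp_pos: [0.5094, -0.0298, 0.0255]
tool_rot: [[-0.003, 0.191, -0.982], [0.0, -0.982, -0.191], [-1.0, -0.001, 0.003]]
ft_force: [-4.3, -4.7, 12.0]
gripper_width: 0.0119
```

```bash
python3 - <<'E'
from h import *
s=bot.observe(); print(s['clock'],s['tcp_pos'],s['gripper_width'],s['ft_force'])
a=optics.camera('side')[:,:,::-1].copy(); b=cv2.resize(a[200:350,230:430],None,fx=4,fy=4,interpolation=cv2.INTER_CUBIC)
cv2.imwrite('pics/s9.png',b)
E
```

```text
16.125 [ 0.50944089 -0.02977825  0.02545194] 0.011931096348951639 [-4.31445941 -4.71314755 11.9615669 ]
```

View pics/s9.png

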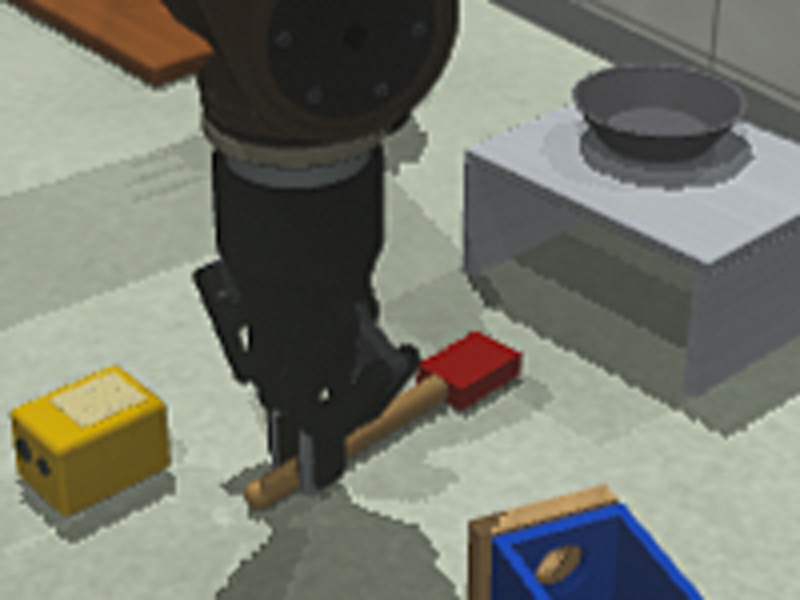

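Emit:
carry_out([
  [[0,0,0,0,0,0,100],[0,0,0,0,0,0,0],[0,0,20,0,0,0,0],[0,0,70,0,0,0,0],[0,20,130,0,0,0,0],[20,80,150,0,0,0,0],[40,140,150,0,0,0,0],[60,200,150,0,0,0,0],[60,220,150,0,0,0,0]],
])

```text
clock: 17.3
tcp_pos: [0.5711, 0.1935, 0.1749]
tool_rot: [[-0.0, 0.193, -0.981], [0.0, -0.981, -0.193], [-1.0, -0.0, 0.0]]
ft_force: [-0.8, -0.6, -0.1]
gripper_width: 0.0856
```

```bash
python3 - <<'E'
from h import *
s=bot.observe(); print(s['clock'],s['tcp_pos'],s['ft_force'])
ims={}
for c in C: ims[c]=optics.camera(c)[:,:,::-1].copy()
mk={}
for c in C:
  r=optics.cut_out('pin_handle',c); print(c,[(d['score'],d['mask'].sum(),d['centre']) for d in r]); mk[c]=r[0]['mask'].astype(np.float32)
  print({n:[(d['score'],np.round(d['centre'],1)) for d in optics.tip_of(n,c)][:2] for n in('pin_handle','pin_mid')})
x0=(.625,-.005,(.1,.193,.3))
for ms in (mk,{'top':mk['top']},{'side':mk['side']}): print(fit('pin_handle',ms,x0,.007))
a=ims['top']; cv2.drawContours(a,cv2.findContours(mk['top'].astype(np.uint8),0,2)[0],-1,(0,255,0),1)
b=ims['side']; cv2.drawContours(b,cv2.findContours(mk['side'].astype(np.uint8),0,2)[0],-1,(0,255,0),1)
A=cv2.resize(a[180:330,290:490],(400,300)); B=cv2.resize(b[240:390,230:430],(400,300)); cv2.imwrite('pics/p10.png',np.vstack([A,B]))
E
```

```text
17.3 [0.57107216 0.19346304 0.17486201] [-0.80838339 -0.5675657  -0.11543795]
side [(0.66, np.int64(689), [333.8, 300.7])]
{'pin_handle': [(0.91, array([347.7, 293.5]))], 'pin_mid': []}
top [(0.91, np.int64(654), [349.0, 245.1])]
{'pin_handle': [(0.87, array([343.9, 230. ])), (0.25, array([453.2, 282.7]))], 'pin_mid': [(0.63, array([324.8, 322.1])), (0.56, array([347.8, 268. ]))]}
(np.float64(622.2612090291359), np.float64(-6.931442749233171), np.float64(0.20355604992646728), np.float64(0.21914266049861908))
(np.float64(622.1070801787764), np.float64(-6.50380024198717), np.float64(0.19931479860775433), np.float64(0.09805046021938324))
(np.float64(622.9093595371255), np.float64(-7.733429902818123), np.float64(0.20064161509433448), np.float64(0.09869375824928284))
```

View pics/p10.png

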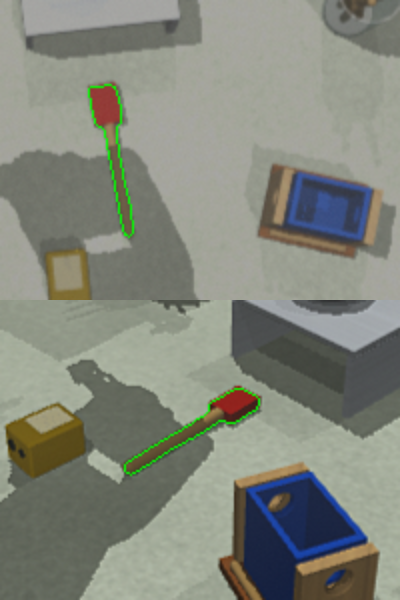

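Top and side fits agree: handle at (622, −7), yaw 0.20, clear of the riser (handle at top crop (105,105)). I go to grip the handle.

Emit:
carry_out([
  [[15,-55,0,0,0,0.006,0],[30,-110,0,0,0,0.006,0],[45,-165,0,0,0,0.006,0],[51.5,-197.5,0,0,0,0.006,0],[51.5,-197.5,-40,0,0,0.006,60],[51.5,-197.5,-90,0,0,0.006,60],[51.5,-197.5,-125,0,0,0.006,60],[51.5,-197.5,-142,0,0,0.006,60],[51.5,-197.5,-147,0,0,0.006,60],[51.5,-197.5,-147,0,0,0.006,60],[51.5,-197.5,-147,0,0,0.006,255],[51.5,-197.5,-147,0,0,0.006,255],[51.5,-197.5,-147,0,0,0.006,255],[51.5,-197.5,-147,0,0,0.006,255],[51.5,-197.5,-147,0,0,0.006,255]],
], grip_force=60)

```text
clock: 19.58
tcp_pos: [0.6227, -0.007, 0.0296]
tool_rot: [[0.002, 0.197, -0.98], [-0.0, -0.98, -0.197], [-1.0, 0.001, -0.002]]
ft_force: [-0.8, 0.2, 7.8]
gripper_width: 0.0306
```

```bash
python3 - <<'E'
from h import *
s=bot.observe(); print(s['clock'],s['tcp_pos'],s['gripper_width'],s['ft_force'])
a=optics.camera('side')[:,:,::-1].copy(); b=cv2.resize(a[200:350,230:430],None,fx=4,fy=4,interpolation=cv2.INTER_CUBIC)
cv2.imwrite('pics/s11.png',b)
E
```

```text
19.575 [ 0.62274627 -0.00700179  0.02963276] 0.03057004555592976 [-0.82243698  0.19614627  7.7620562 ]
```

View pics/s11.png

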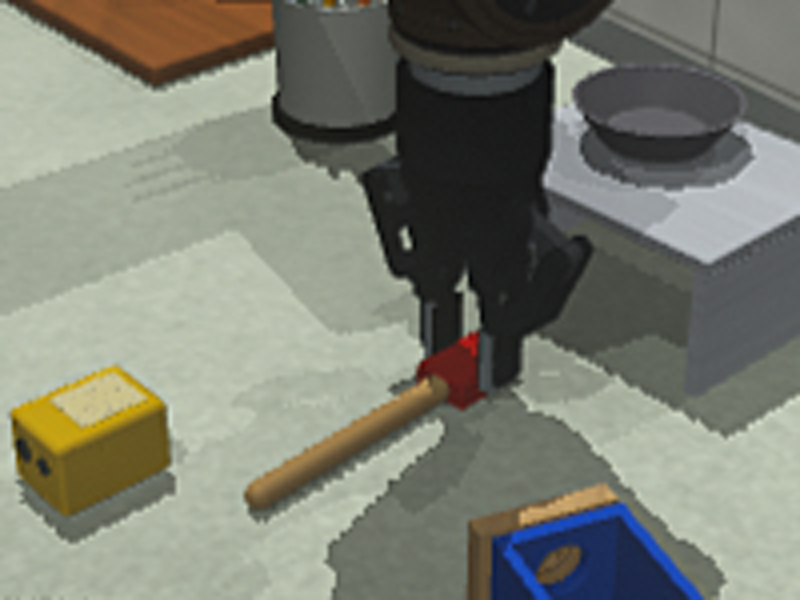

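Emit:
carry_out([
  [[0,0,30,0,0,0,255],[0,0,80,0,0,0,255],[-10,0,120,0,0,0.15,255],[-20,-3,120,0,0,0.32,255],[-35,-6,120,0,0,0.49,255],[-50,-9,120,0,0,0.66,255],[-60,-12,120,0,0,0.83,255],[-68.5,-14.5,120,0,0,1,255],[-68.5,-14.5,120,0,0,1.171,255],[-68.5,-14.5,100,0,0,1.171,255],[-68.5,-14.5,75,0,0,1.171,255],[-68.5,-14.5,63,0,0,1.171,255],[-68.5,-14.5,63,0,0,1.171,255],[-68.5,-14.5,63,0,0,1.171,255]],
])

```text
clock: 21.38
tcp_pos: [0.5541, -0.0215, 0.0921]
tool_rot: [[0.001, 0.98, -0.201], [-0.0, -0.201, -0.98], [-1.0, 0.001, -0.0]]
ft_force: [-0.3, -0.6, -0.1]
gripper_width: 0.0302
```

```bash
cat > chk.py <<'E'
from h import *
import sys
n=sys.argv[1]; L=float(sys.argv[2])
s=bot.observe(); t=s['tcp_pos']; print(s['clock'],t,np.arctan2(s['tool_rot'][1,1],s['tool_rot'][0,1]),s['gripper_width'],s['ft_force'],s['moment'])
cs,sn=np.cos(-.2),np.sin(-.2)
out=[]
for c,(x0,x1,y0,y1) in dict(side=(300,430,260,400),top=(330,490,210,310)).items():
  S=5; a=optics.camera(c)[:,:,::-1].copy(); cv2.imwrite(f'pics/{n}_{c}raw.png',a); b=cv2.resize(a[y0:y1,x0:x1],None,fx=S,fy=S,interpolation=cv2.INTER_CUBIC)
  def Q(X): return tuple(np.round((proj(X,c)-[x0,y0]+.5)*S-.5).astype(int))
  def P(p): return Q((.5093+(cs*p[0]-sn*p[1])/1e3,-.2422+(sn*p[0]+cs*p[1])/1e3,p[2]/1e3))
  cv2.line(b,P((0,-54,68)),P((0,230,68)),(0,255,255),1)
  cv2.polylines(b,[np.array([P((11*np.cos(q),54,68+11*np.sin(q))) for q in np.linspace(0,6.28,20)])],True,(0,255,255),1)
  # expected pin shaft outline: tip at distance L-153 from S
  for k in(-7,7):
    cv2.line(b,P((k,L-153,68)),P((k,L-23,68)),(255,0,255),1); cv2.line(b,P((0,L-153,68+k)),P((0,L-23,68+k)),(0,255,0),1)
  cv2.imwrite(f'pics/{n}_{c}.png',b)
E
python3 chk.py c12 225
```

```text
21.375 [ 0.5541384  -0.02150509  0.09208279] -0.20191669119769093 0.030161539973651296 [-0.2996781  -0.58791363 -0.05082094] [ 0.03178979 -0.00768814 -0.00223623]
```

View pics/c12_side.png

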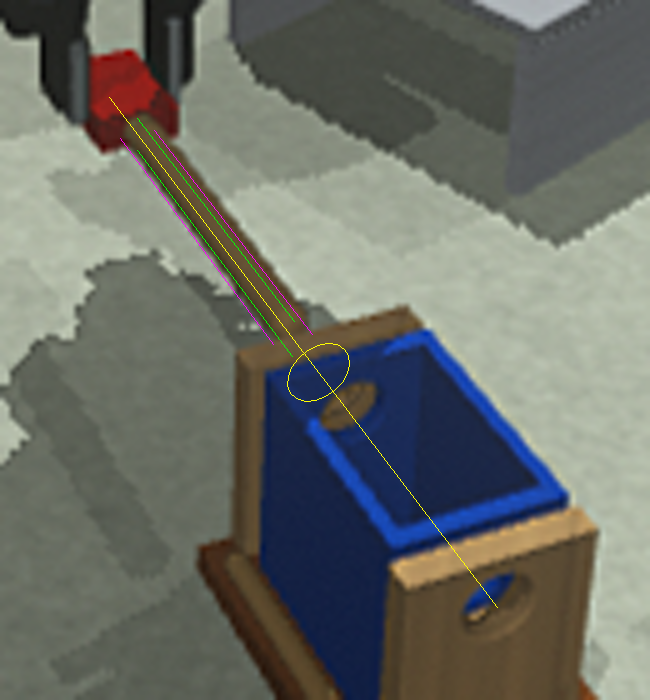

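View pics/c12_top.png

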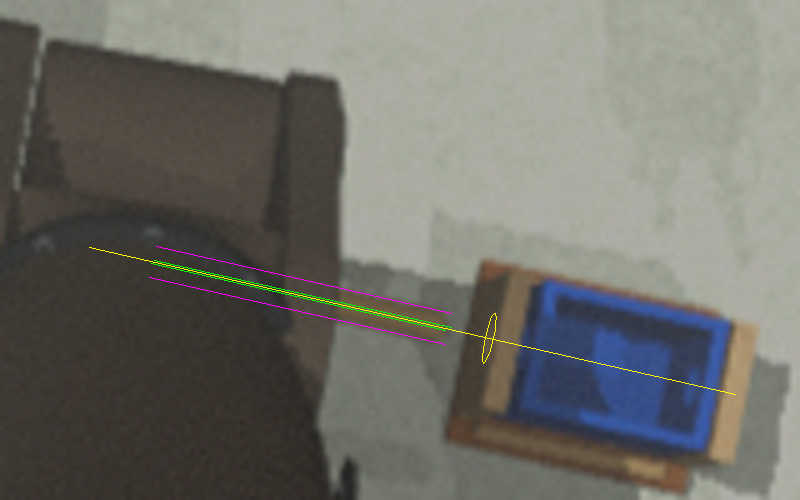

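The side view shows the pin about 2 to 4 px right of and above the expected line (crop (225,215)), while the top view agrees. I fit height and pitch properly.

```bash
cat > pinfit.py <<'E'
from h import *
from scipy.optimize import least_squares
import pickle,sys
mk={}
for c in C:
  optics.camera(c)
  r=optics.cut_out('pin_handle',c); print(c,[(d['score'],d['mask'].sum(),d['centre']) for d in r]); mk[c]=r[0]['mask']
pickle.dump(mk,open('mkp.pkl','wb'))
E
python3 pinfit.py; python3 - <<'E'
from h import *
import pickle
mk=pickle.load(open('mkp.pkl','rb'))
for c,(x0,x1,y0,y1) in dict(side=(300,430,260,400),top=(330,490,210,310)).items():
  b=cv2.imread(f'pics/c12_{c}raw.png'); cv2.drawContours(b,cv2.findContours(mk[c].astype(np.uint8),0,2)[0],-1,(0,255,0),1)
  cv2.imwrite(f'pics/c13_{c}.png',cv2.resize(b[y0:y1,x0:x1],None,fx=3,fy=3,interpolation=cv2.INTER_NEAREST))
a=cv2.imread('pics/c13_side.png');b=cv2.imread('pics/c13_top.png');o=np.zeros((420,870,3),np.uint8);o[:,:390]=a;o[:300,390:]=b;cv2.imwrite('pics/c13.png',cv2.resize(o,(800,386)))
E
```

```text
side [(0.9, np.int64(694), [335.4, 292.6])]
top []Traceback (most recent call last):
  File "pinfit.py", line 7, in <module>
    r=optics.cut_out('pin_handle',c); print(c,[(d['score'],d['mask'].sum(),d['centre']) for d in r]); mk[c]=r[0]['mask']
                                                                                                            ~^^^
IndexError: list index out of range
Traceback (most recent call last):
FileNotFoundError: [Errno 2] No such file or directory: 'mkp.pkl'
```

```bash
cat > pf.py <<'E'
from h import *
import sys
raw=sys.argv[1]; L0=float(sys.argv[2]); x0,x1,y0,y1=map(int,sys.argv[3].split(','))
r=optics.cut_out('pin_handle','side'); ms=r[0]['mask'].astype(np.float32); print(r[0]['score'],ms.sum())
b=cv2.imread(f'pics/{raw}_sideraw.png'); cv2.drawContours(b,cv2.findContours(ms.astype(np.uint8),0,2)[0],-1,(0,255,0),1)
cv2.imwrite(f'pics/{raw}_pf.png',cv2.resize(b[250:400,290:440],None,fx=4,fy=4,interpolation=cv2.INTER_NEAREST))
t=cv2.imread(f'pics/{raw}_topraw.png').astype(int); rb=(t[:,:,2]-t[:,:,0])
ys,xs=np.nonzero((rb>np.percentile(rb[y0:y1,x0:x1],60)-0) ) if 0 else np.nonzero(rb[y0:y1,x0:x1]>25)
xs+=x0; ys+=y0; print('top n',len(xs))
cs,sn=np.cos(-.2),np.sin(-.2)
if len(xs)>30:
  W=np.array([onz((x,y),.068,'top')[:2] for x,y in zip(xs,ys)])-[.5093,-.2422]
  l=W@[cs,sn]*1e3; a=W@[-sn,cs]*1e3; k=np.polyfit(a,l,1); print('top lateral at along 54,100,150:',np.polyval(k,[54,100,150]),'range',a.min(),a.max())
# side fit: L,z,pitch with lateral fixed given
def silp(L,lat,z,dy,pi):
  S=4; m=np.zeros((480*S,640*S),np.uint8)
  yaw=-.2+dy; ax=np.array([np.sin(-yaw)*np.cos(pi),np.cos(yaw)*np.cos(pi),np.sin(pi)]); ex=np.array([np.cos(yaw),np.sin(yaw),0]); ez=np.cross(ex,ax)
  c0=np.array([.5093,-.2422,0])+lat/1e3*np.array([cs,sn,0])+L/1e3*np.array([-sn,cs,0])+[0,0,z/1e3]
  for p in PARTS['pin_handle']:
    P=np.array(p)*MM; W=c0+P[:,:1]*ax-P[:,1:2]*ex+P[:,2:]*ez
    q=np.array([proj(w,'side') for w in W]); cv2.fillConvexPoly(m,cv2.convexHull(np.round((q+.5)*S).astype(np.int32)),1)
  return cv2.resize(m.astype(np.float32),(640,480),interpolation=cv2.INTER_AREA)
w=np.ones((480,640),np.float32)
for lat in(-2,0,2):
  f=lambda p: np.abs(silp(p[0],lat,p[1],0,p[2]/50)-ms).sum()/ms.sum()
  s0=np.array([L0,68,0.]); R=minimize(f,s0,method='Nelder-Mead',options=dict(initial_simplex=[s0,s0+[6,0,0],s0+[0,6,0],s0+[0,0,4]],xatol=.05,fatol=1e-4))
  L,z,p=R.x; p/=50; print('lat',lat,'L',L,'z handle',z,'pitch',p,'z at tip',z-153*np.sin(p),R.fun)
E
python3 - <<'E'
from h import *
for c in C: cv2.imwrite(f'pics/c12_{c}raw.png',optics.camera(c)[:,:,::-1])
E
python3 pf.py c12 225 398,420,266,279
```

```text
0.82 675.0
top n 110
top lateral at along 54,100,150: [-1.28505496 -0.34436654  0.67812086] range 74.11203549197076 119.61543719515304
lat -2 L 219.0923560634122 z handle 72.32861091451126 pitch -0.012154529186748739 z at tip 74.18820809211324 0.2011111080646515
lat 0 L 223.51335506151383 z handle 69.65129016096532 pitch -0.007465072373685416 z at tip 70.79343562595533 0.1915740668773651
lat 2 L 227.5889534042622 z handle 65.9539172140843 pitch -0.01139928600789601 z at tip 67.69797020126383 0.18675926327705383
```

View pics/c12_pf.png

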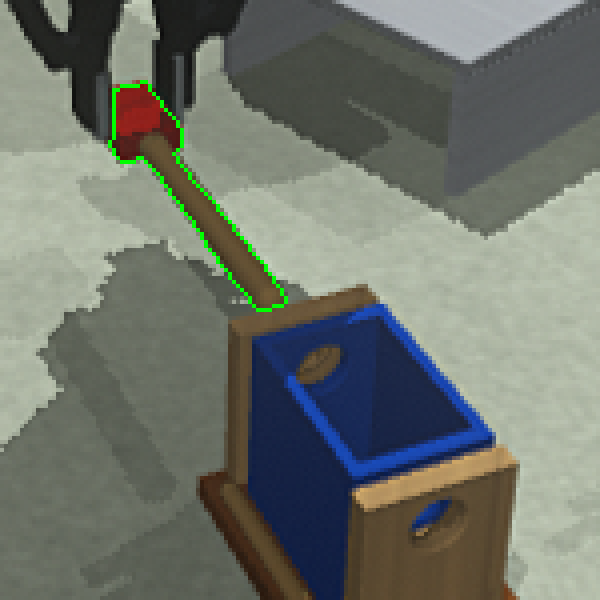

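The silhouette fits give a pin height of 66 to 70 mm and pitch near 0, laterally within 1 mm; the holes have ±4 mm of play. I insert through the first cheek and bin wall.

Emit:
carry_out([
  [[-2,-10,0,0,0,0,255],[-4,-19.5,0,0,0,0,255],[-5.5,-27.5,0,0,0,0,255],[-7,-34.5,0,0,0,0,255],[-8.5,-42,0,0,0,0,255],[-10,-49,0,0,0,0,255],[-10,-49,0,0,0,0,255]],
])

```text
clock: 22.7
tcp_pos: [0.5437, -0.071, 0.0913]
tool_rot: [[0.0, 0.98, -0.201], [-0.0, -0.201, -0.98], [-1.0, 0.0, 0.0]]
ft_force: [0.2, 1.0, -0.0]
gripper_width: 0.03
```

```bash
python3 chk.py c14 175
```

```text
22.7 [ 0.54370766 -0.07097574  0.09132922] -0.20270047931896404 0.02997437359964935 [ 0.21895793  0.96425241 -0.03342216] [-0.00555852 -0.01088396  0.01285815]
```

View pics/c14_side.png

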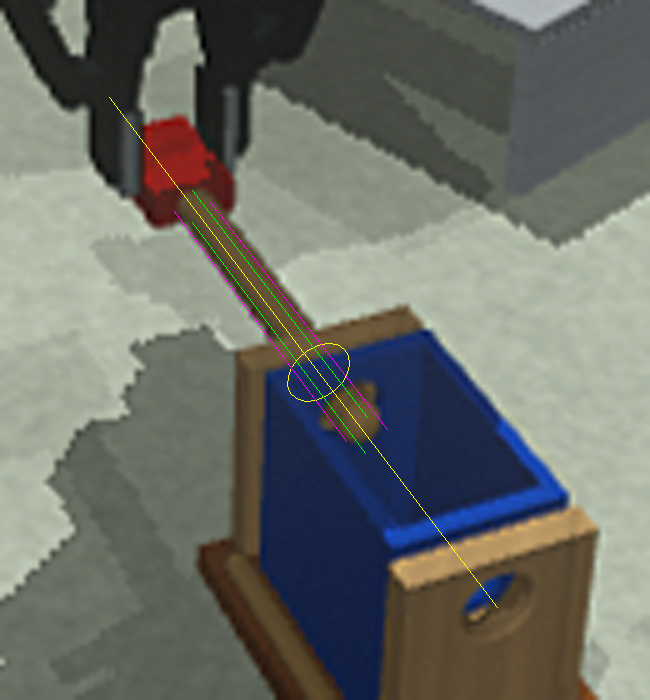

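The tip is through the first cheek and bin wall (crop (360,415)) with no contact force. Continuing.

Emit:
carry_out([
  [[-2,-10,0,0,0,0,255],[-4,-20,0,0,0,0,255],[-6,-29.5,0,0,0,0,255],[-8,-39,0,0,0,0,255],[-9,-44,0,0,0,0,255],[-9,-44,0,0,0,0,255]],
])

```text
clock: 23.55
tcp_pos: [0.5347, -0.1149, 0.0913]
tool_rot: [[0.0, 0.98, -0.201], [0.0, -0.201, -0.98], [-1.0, 0.0, -0.0]]
ft_force: [-0.1, -0.2, 0.2]
gripper_width: 0.0303
```

```bash
python3 chk.py c15 130
```

```text
23.55 [ 0.53472019 -0.11488456  0.09131753] -0.2026644270324759 0.030273733123006075 [-0.0617362  -0.15444596  0.1672752 ] [ 0.03121839 -0.01426533 -0.00655244]
```

View pics/c15_side.png

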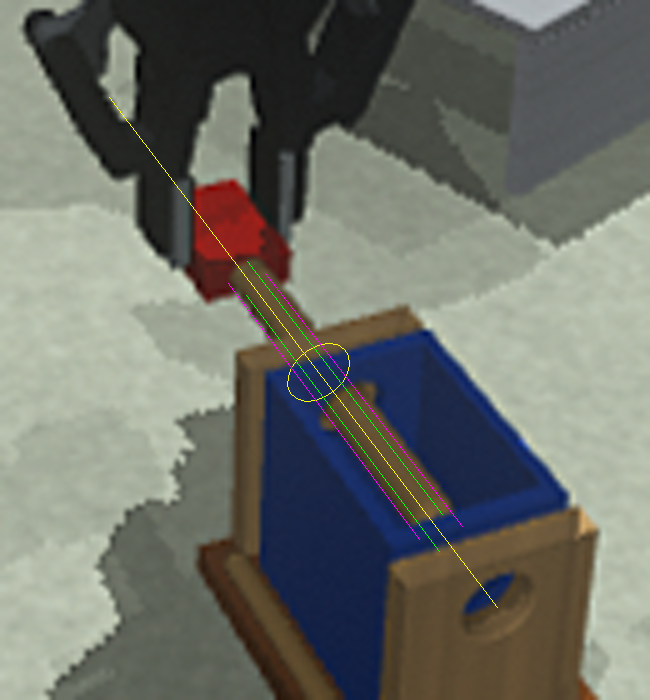

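Emit:
carry_out([
  [[-1.5,-7,0,0,0,0,255],[-3,-14,0,0,0,0,255],[-4,-20,0,0,0,0,255],[-5,-26,0,0,0,0,255],[-6.5,-32,0,0,0,0,255],[-8,-38,0,0,0,0,255],[-8,-38,0,0,0,0,255]],
])

```text
clock: 24.52
tcp_pos: [0.5267, -0.1529, 0.0913]
tool_rot: [[0.0, 0.98, -0.201], [-0.0, -0.201, -0.98], [-1.0, 0.0, 0.0]]
ft_force: [-0.6, 0.3, -0.8]
gripper_width: 0.0302
```

```bash
python3 chk.py c16 91
```

```text
24.525 [ 0.52669471 -0.15294125  0.09132398] -0.20261912250776537 0.0302284402726154 [-0.6368801   0.28923149 -0.84823911] [ 0.02168207 -0.03189205 -0.02812738]
```

View pics/c16_side.png

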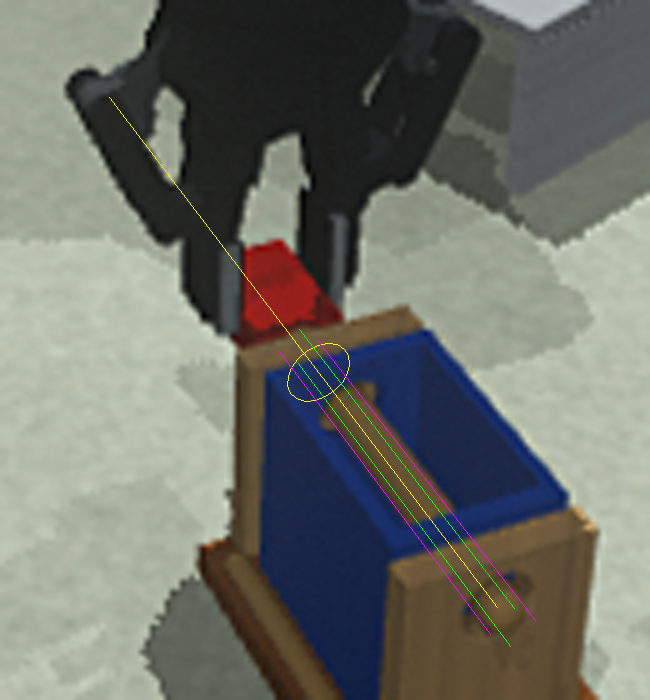

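The tip has entered the far cheek hole (crop (500,600)) with little force. Now the final push.

Emit:
carry_out([
  [[-1,-5,0,0,0,0,255],[-1.8,-9,0,0,0,0,255],[-2.4,-12,0,0,0,0,255],[-2.8,-13.7,0,0,0,0,255],[-3,-14.7,0,0,0,0,255],[-3,-14.7,0,0,0,0,255]],
])

```text
clock: 25.38
tcp_pos: [0.5238, -0.1669, 0.0913]
tool_rot: [[0.0, 0.98, -0.201], [0.0, -0.201, -0.98], [-1.0, -0.0, -0.0]]
ft_force: [1.0, 3.5, -0.6]
gripper_width: 0.0302
```

```bash
python3 chk.py c17 77
```

```text
25.375 [ 0.52379807 -0.16694711  0.0913307 ] -0.2019427277307448 0.030203085611608633 [ 0.98872817  3.45622913 -0.61933921] [ 0.54648965 -0.15139499  0.0764269 ]
```

View pics/c17_side.png

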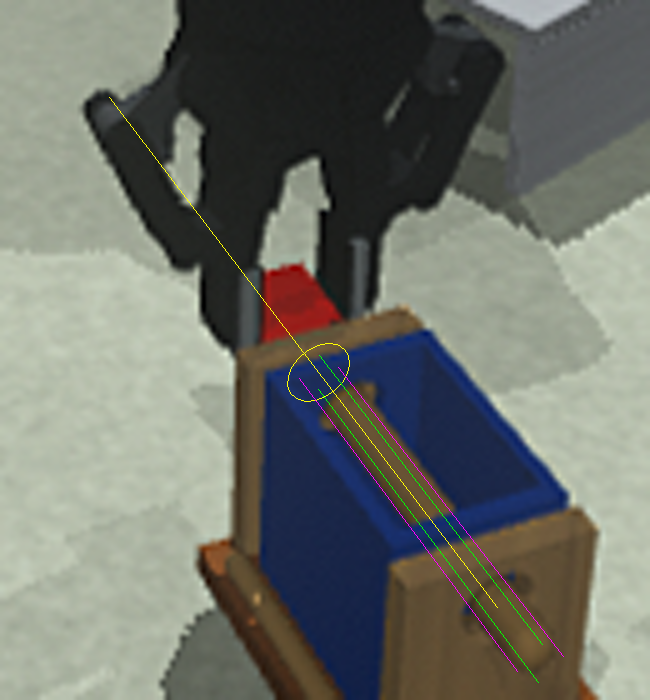

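The handle contacts the cheek: 3.6 N, and the TCP is 76.7 mm from the stand axis (77 expected). I press lightly, ease down, release and lift away.

Emit:
carry_out([
  [[-0.2,-1,0,0,0,0,255],[-0.2,-1,0,0,0,0,255],[-0.2,-1,-1,0,0,0,255],[-0.2,-1,-2,0,0,0,255],[-0.2,-1,-2,0,0,0,200],[-0.2,-1,-2,0,0,0,120],[-0.2,-1,-2,0,0,0,60],[-0.2,-1,-2,0,0,0,60],[-0.2,-1,10,0,0,0,60],[-0.2,-1,40,0,0,0,60],[0,10,90,0,0,0,60],[0,60,130,0,0,0,60],[0,120,140,0,0,0,60],[0,180,140,0,0,0,60],[0,240,140,0,0,0,60],[0,300,140,0,0,0,60],[0,300,140,0,0,0,60]],
])

```text
clock: 27.6
tcp_pos: [0.5233, 0.1361, 0.2321]
tool_rot: [[0.001, 0.981, -0.196], [0.0, -0.196, -0.981], [-1.0, 0.001, -0.0]]
ft_force: [0.2, -0.0, 0.4]
gripper_width: 0.0652
```

```bash
python3 chk.py c18 77; python3 - <<'E'
import cv2
for c,(x0,x1,y0,y1) in dict(side=(300,440,270,400),top=(400,500,240,320)).items():
  a=cv2.imread(f'pics/c18_{c}raw.png'); cv2.imwrite(f'pics/f_{c}.png',cv2.resize(a[y0:y1,x0:x1],None,fx=4.5,fy=4.5,interpolation=cv2.INTER_CUBIC))
E
```

```text
27.6 [0.52326347 0.13610655 0.23212109] -0.19725657053913329 0.0651575483579561 [ 0.15694306 -0.04016256  0.42769057] [-0.0198137   0.04594636 -0.03169445]
```

View pics/f_side.png

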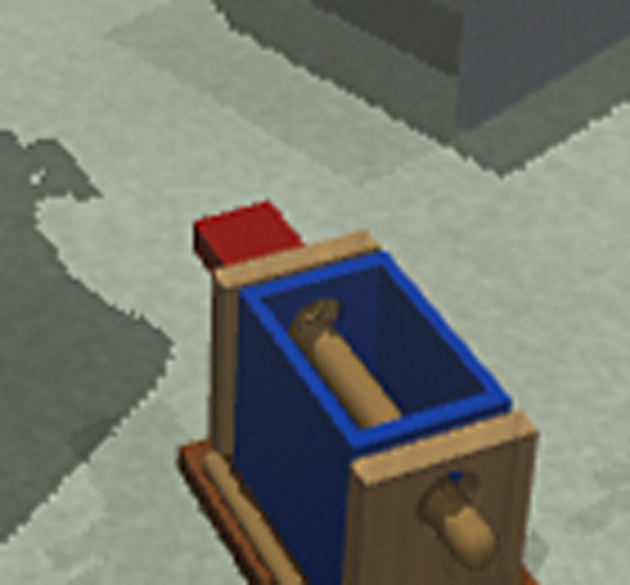

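View pics/f_top.png

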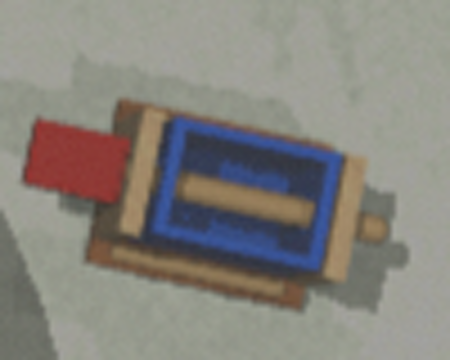

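View pics/c18_sideraw.png

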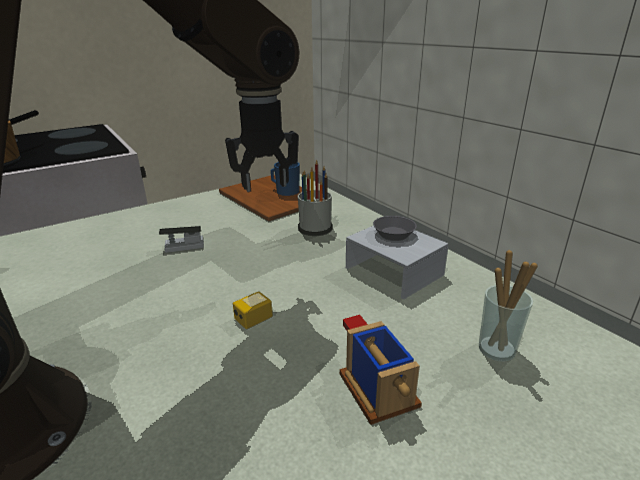

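The pin runs through everything, with its tip out at side crop (475,545) and the bystanders look unmoved. One last measurement of the handle-to-cheek gap.

```bash
python3 - <<'E'
from h import *
a=cv2.imread('pics/c18_topraw.png').astype(int)
m=((a[:,:,2]>a[:,:,1]*1.8)&(a[:,:,2]>60)); m[:240]=0; m[320:]=0; m[:,:400]=0
ys,xs=np.nonzero(m)
cs,sn=np.cos(-.2),np.sin(-.2)
for z in(.064+.007,):
  W=np.array([onz((x,y),z,'top')[:2] for x,y in zip(xs,ys)])-[.5082,-.2422]
  al=W@[-sn,cs]*1e3; la=W@[cs,sn]*1e3
  print(len(xs),'along pct',np.percentile(al,[0,2,5,50,95,98,100]),'lat',np.percentile(la,[2,50,98]))
t={}
# pin tip in side & top
b=cv2.imread('pics/c18_sideraw.png')
print('tip exp L=77 side',proj((.5093-.076*.1987,-.2422-.076*.98,.064),'side'),'top',proj((.5093-.076*.1987,-.2422-.076*.98,.064),'top'))
for c in('top',): print(fit('stand',{},(.5,.2,(0,)),0) if 0 else '')
for n in('sharpener','tumbler','caddy','punch'):
  for c in C: print(n,c,[(round(d['score'],2),np.round(d['centre'],1)) for d in optics.tip_of(n,c)][:1])
E
```

```text
300 along pct [55.12358368 55.9813044  57.52513459 77.33645931 97.80176347 99.11335988
 99.98863682] lat [-15.45999235  -0.60581857  13.90020023]
tip exp L=77 side [407.37015463 394.41144215] top [486.18460293 290.71361768]

sharpener side [(0.84, array([255.1, 316. ]))]
sharpener top [(0.78, array([321.3, 318.4]))]
tumbler side [(0.94, array([494.5, 349.9]))]
tumbler top [(0.76, array([458.8, 190.3]))]
caddy side [(0.98, array([311.6, 229. ]))]
caddy top [(0.94, array([210.3, 180.7]))]
punch side [(0.31, array([496.8, 351. ]))]
punch top [(0.84, array([160.7, 320.4]))]
```

```bash
python3 - <<'E'
from bench import order, bot
print(order.sign_off(), bot.observe()['clock'])
E
```

```text
the job is handed in; nothing more can be done
the job is handed in; nothing more can be done
```

The bin stands between the cheeks and the red-handled pin is pushed through both cheeks and both ends of the bin, entering from the robot's side (+y). The job was handed in at about 28 s of the 72 s allowed, with the gripper open and clear of everything.

**What I did:** I placed the bin, drew the pin out from under the riser by its shaft, and regripped it by the handle. I then slid it home with almost no force until about 3.6 N of contact at the cheek.

**Last checks:**
- **Pin home:** in the top view the handle spans about 55–100 mm from the stand's middle, against 54–100 mm expected. So its gap to the cheek is about 1 mm or less. The tip shows past the far cheek in both views.
- **Bystanders:** the pictures show the sharpener, tumbler, caddy and punch standing as at the start. The detector's points moved by up to about 5 px (caddy, top view), which I took as its usual scatter.

**What went less smoothly:**
- The first grip on the shaft pinched above its middle, at 11.5 mm wide. I regripped 6 mm lower and it still read 11.9 mm, but it held for the pull.
- The bin touched the base with 17.5 N when I set it down, about 2 mm above the expected height. After release its rim matched the seated height.
- One detection failed at the end: the side view's punch result landed on the tumbler with a low score, and I did not use it.

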